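# Hold the vent valve at half travel with the push rod

### The job

Soft-vent the vacuum chamber: take the push rod out of its stand, put its tip down through the hole in the valve's guard, and press the spring-loaded stem underneath half-way, 8 mm down. Never push the stem to the bottom of its travel; keep it at half travel for three seconds, and finish while still gripping the rod and holding the stem there. Leave the other things on the bench where they are.

Things in the scene. Friction and masses are not known exactly. Their poses are not given: they have to be found in the camera images.
- vent_valve: Vent valve fixed to the worktop, left or right of the rod stand; origin: centre of its underside. Base plate 76 (x) x 90 (y) mm, round body 44 mm across up to z 34 mm, side port toward +x. Over it a guard bridge: side plates at y +-30 mm carry a flat plate 44 x 70 mm, z 72 to 80 mm, with a 14 mm round through hole in its middle. Open to -x and +x, so the stem is visible.
- guide_hole (a point): centre of the guard hole's mouth, at the upper face of the guard plate, 80 mm above the worktop; the stem is straight below it
- stem_top (a point): centre of the top of the stem's dark cap (20 mm across, 5 mm thick). At rest it is 58 mm above the worktop, 22 mm below the guide hole's mouth; it moves down with the stem.
- stem (a joint): how far the stem is pressed down, m: 0 at rest, 0.008 half-way, 0.016 at the bottom stop. The spring pushes back with about 3 N at first and 0.5 N more per mm (7 N at 8 mm, 11 N at the stop); it returns when let go. The rod's own weight does not press it.
- push_rod: Loose push rod, about 0.12 kg, upright in its stand; origin: its lower tip, z up the rod. Steel rod 10 mm in diameter, 60 mm long, then a collar 34 mm across (60 to 64 mm from the tip), then a round black handle 26 mm in diameter (64 to 112 mm). In the stand the handle spans 74 to 122 mm above the worktop; at half travel of the stem the tip is 50 mm above the worktop.
- rod_tip (a point): centre of the rod's lower end (same as the push rod's origin)
- rod_stand: Stand fixed to the worktop; origin: centre of its underside. Dark base plate 84 x 84 x 8 mm, grey square post 38 x 38 mm with its top at 70 mm and a vertical 14 mm hole in which the rod hangs 60 mm deep, its collar resting on the post: lift it straight up by more than 62 mm to free it.
- grease_jar: bystander: white jar with black lid, 50 mm across, 39 mm high; origin at the centre of its underside
- kf_clamp: bystander: metal ring clamp lying flat, 54 x 71 x 16 mm; origin at the centre of its underside
- blank_flange: bystander: plain steel disc, 40 mm across, 8 mm thick; origin at the centre of its underside
Not all that is in view belongs to the job. Of the things shaped like the push_rod, the steel one is meant.

How it is judged:
On the way, in this order (a step that is already met when the one before it is completed fails the run):
1. the push rod is lifted out of its stand (tip above the stand's top) (z of rod_tip in the frame of rod_stand above 0.072 m and contact force between the fingers and push_rod above 2 N), for 0.1 s.
2. the rod's tip has passed down through the hole in the guard (z of rod_tip in the frame of guide_hole below -0.009 m and horizontal distance between rod_tip and guide_hole below 0.005 m).
3. the rod holds the stem at half travel (8 mm, +-2.5 mm) for three seconds (2.7 s counted) (all of step 2 and value of joint stem between 0.0055 and 0.0105 m and distance between rod_tip and stem_top below 0.007 m and contact force between the fingers and push_rod above 2 N and contact force between push_rod and rod_stand below 0.2 N and contact force between the fingers and vent_valve below 0.3 N and angle between push_rod's own z axis and vertical below 0.2 rad), for 2.7 s.
At the end, for the whole second after the job is handed in: The stem is held pressed 8 mm +-2.5 mm and still; the rod's tip is through the guard hole (within 5 mm of its centre line) and on the stem's top (within 7 mm); the rod is within 0.2 rad of upright, gripped by the fingers (over 2 N), clear of its stand, and the fingers do not touch the valve (all of step 3 and velocity of joint stem between -0.01 and 0.01 m/s); the arm keeps its last pose, push and grip.
It fails at once if the stem is pushed to (within 1.5 mm of) the bottom of its travel (value of joint stem above 0.0145 m).
It fails at once if the grease jar is displaced by more than 20 mm (distance of grease_jar from where it was at the start of the episode above 0.02 m).
It fails at once if the kf clamp is displaced by more than 20 mm (distance of kf_clamp from where it was at the start of the episode above 0.02 m).
It fails at once if the blank flange is displaced by more than 20 mm (distance of blank_flange from where it was at the start of the episode above 0.02 m).
It also fails if it takes over 54 s, if anything falls off the work surface, if the arm or the gripper's body presses on something with over 40 N, if the wrist force passes 120 N, or if a joint passes its speed limit or range.

### The arm

A 6-joint arm with a two-finger parallel gripper is mounted at the origin on a cart in front of the work surface, level with it; the furniture and walls round the work are solid. World frame = base frame: x ahead of the robot, y to its left, z up, the work surface at z = 0. Lengths are in m, angles in rad, forces in N, time in s.
With the tool pointing down it reaches from about 0.35 to 0.85 m from the base axis. Payload 8.1 kg.
Tool frame: the origin (TCP) lies at the centre of the arm's flange, where the gripper is bolted on; the fingertips stand 186 mm ahead of it and the grasp point (between the pads) lies 167 mm ahead of it; z points along the fingers, y is the line along which they close (so a half turn about z gives the same grasp; the last joint's range is limited). The gripper opens to 93 mm and grips with 3 to 60 N. Pads are 15 mm wide; open, the fingers measure 128 mm over their backs; the gripper's body (75 mm by 188 mm) begins 65 mm behind the grasp point.
Start: joints at [1.127, 0.13, 1.488, -0, 1.523, -0.085], TCP at [0.211, 0.562, 0.405] pointing down, gripper open.
Joint ranges: [-2.96, 2.96], [-0.89, 2.26], [0.02, 2.5], [-1.34, 4.48], [0, 2.73], [-2.66, 2.66]. Speed limits (rad/s): [2.39, 2.39, 2.79, 3.14, 3.14, 3.14].

### API

Orientations are given as a rotation vector (axis times angle).
In Python, from plant import robot gives the robot as it stands.
- The arm moves only by the tool apply_moves, never from a script. Its argument "series" is a list of rows, each a list of 2 entries, a list of its own where there are three numbers: the shift along the tool's x, y, z in mm, then the turn, a rotation vector about the tool's x, y, z in rad. A call has 1 to 12 rows; each row shifts and turns the commanded pose from where the row before left it, along the tool's axes as they then stand; what a row does not reach is not made up. A row lasts 1/12 s, in which the tool goes at most 41.7 mm and 7.16 degrees, less where a joint would pass 70% of its speed; a pose out of reach is approached as far as the arm can. A call is refused whole if a number of a shift passes 41.7 or a number of a turn 0.125, either way. A call with a gripper value outside its range is refused whole. "claw" is the opening, from 0 (shut) to 1 (fully open), set as the call begins (left out, the last holds). The fingers move at their own pace and stop on an object; "newtons" is the grip in N (left out, the last holds). Time passes only in rows, so rows that do not move let the fingers close. It gives the time, the measured TCP pose, the force, the opening and the grip force at its end, in the units of the state.
- robot.read_state(): the state, without advancing time (a new reading comes with each control period).
- robot.read_camera(name): name is "scene" or "side" or "wrist"; returns (picture, depth): 480x640x3 uint8, blue, green, red; 480x640 float32, m along the optical axis (not along the pixel's ray), 0 where there is no reading.
- robot.calibration(name): a dict with "fx", "fy", "cx", "cy" (pixels), "extrinsics" (4x4, takes a point from world to camera coordinates). Camera axes: x right, y down, z forward; pixel columns grow to the right and rows downward; lengths in m; the calibration is good to about 2 mm. A picture is of the moment at which its call begins: read the wrist's pose just before it. calibration takes no time and is no camera call; for the wrist camera it gives the pose at the moment of the call.
- robot.close_job(): hands the job in; it is judged then, once.
The state is a dict: "t": time; "q": joint angles; "dq": joint speeds; "joint_torque": joint torques, N m; "tool_pos": TCP position; "orientation": TCP orientation; "force": force on the tool from outside, world axes, zero at the start; "wrist_torque": the same for the moment, N m; "opening": finger opening in m; "gripper_force": force on a finger pad.
Only numpy, scipy, OpenCV 4.12 (cv2) and the standard library are available. Lean on these libraries where they do the work, as an engineer would, in place of code of your own. Each camera call takes 0.05 s, during which the arm holds its last target. There are 200 camera calls.

## Working session

There is one attempt and no reset: what is moved stays moved. The work goes in short steps, Python scripts to look and compute and a tool call to move; the robot and the scene stay as the last step left them, time stands still between calls to the robot, and variables do not carry over. Pictures are saved under pics/ and viewed, at most 10 in all, crops included, and the job is handed in when it is done.

Besides the shell and the picture viewer there is one more tool, called after "Emit:" as name([rows], argument=value, ...), one row to a line, values as JSON. apply_moves: Moves the arm, as the interface text tells. Its arguments: {"type":"object","properties":{"series":{"type":"array"},"claw":{"type":"number"},"newtons":{"type":"number"}},"required":["series"]}

```bash
ls; mkdir -p pics; python3 - <<'E'
from plant import robot
import cv2,numpy as np
s=robot.read_state();print(s)
a,d=robot.read_camera("scene");b,e=robot.read_camera("side")
np.savez('pics/a.npz',a=a,d=d,b=b,e=e)
cv2.imwrite('pics/scene.png',a);cv2.imwrite('pics/side.png',b)
for n in("scene","side","wrist"):print(n,robot.calibration(n))
E
```

```text
pics
{'t': 0.0, 'q': array([ 1.12659953e+00,  1.31148787e-01,  1.48929319e+00, -3.16979214e-05,
        1.52296985e+00, -8.53870950e-02]), 'dq': array([0.00094902, 0.00057475, 0.00055801, 0.00028512, 0.00105598,
       0.00110738]), 'joint_torque': array([-7.06784067e-04, -5.59851944e+01, -4.91751087e+01,  7.62934657e-02,
        3.60447506e-02, -2.33657829e-04]), 'tool_pos': array([0.21057447, 0.56158959, 0.40368688]), 'orientation': array([-5.60516276e-01, -3.09073115e+00,  2.77057203e-03]), 'force': array([ 0.18117057, -0.5731165 , -0.63116719]), 'wrist_torque': array([-0.02559973,  0.01838513, -0.01833643]), 'gripper_force': 0.0, 'opening': 0.09300212165648394}
scene {'fx': 513.6304496578908, 'fy': 513.6304496578908, 'cx': 319.8240411738722, 'cy': 240.95509259778444, 'extrinsics': array([[-0.57033164, -0.82134633, -0.01058451,  0.46025776],
       [-0.36964833,  0.26814333, -0.88963996,  0.22639337],
       [ 0.73354068, -0.50347727, -0.45653992,  0.72310981],
       [ 0.        ,  0.        ,  0.        ,  1.        ]])}
side {'fx': 483.10472371004204, 'fy': 483.10472371004204, 'cx': 326.7416447639231, 'cy': 237.50251468388387, 'extrinsics': array([[-0.92103721, -0.38940231,  0.00750296,  0.58039423],
       [-0.230704  ,  0.52995122, -0.81604373,  0.08382858],
       [ 0.31379311, -0.75333761, -0.57794146,  0.84803659],
       [ 0.        ,  0.        ,  0.        ,  1.        ]])}
wrist {'fx': 353.1030315258304, 'fy': 353.1030315258304, 'cx': 315.0168914770956, 'cy': 242.3954932610949, 'extrinsics': array([[ 0.35049546,  0.93656288, -0.00170186, -0.60063606],
       [ 0.90383406, -0.33776986,  0.26266999, -0.03064334],
       [ 0.24543213, -0.09360284, -0.96488423,  0.39158436],
       [ 0.        ,  0.        ,  0.        ,  1.        ]])}
```

View pics/scene.png

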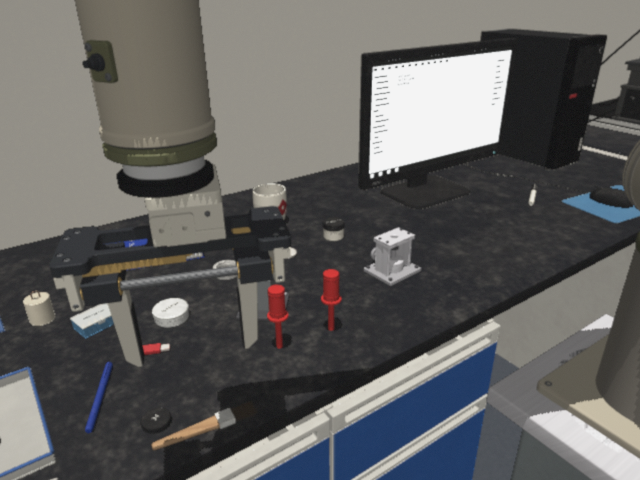

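View pics/side.png

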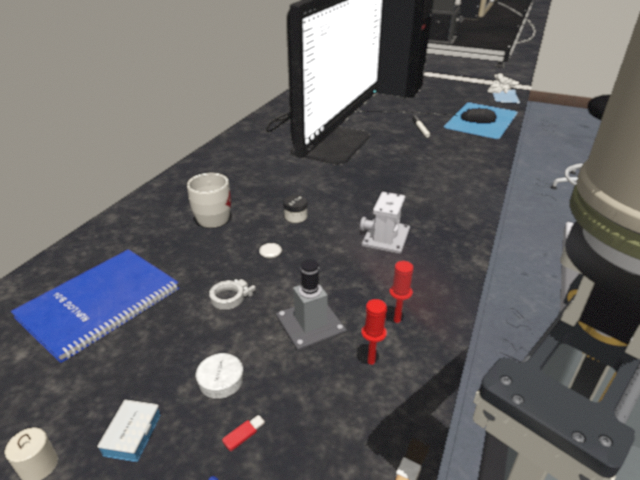

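The side view shows the rod's black handle in the grey stand at (310,275). Two red look-alikes stand at (375,320) and (402,280), and in the scene view at (278,300) and (331,288). The valve is at side (388,222) and scene (393,255). By the description (steel, black handle, in the stand) I choose the one at (310,275), and I'll check it in a crop.

```bash
cat > h.py <<'E'
import numpy as np,cv2
from plant import robot
def ray(cal,u,v,z):
    E=cal["extrinsics"];R,t=E[:3,:3],E[:3,3];c=-R.T@t
    d=R.T@np.array([(u-cal["cx"])/cal["fx"],(v-cal["cy"])/cal["fy"],1]);return c+d*(z-c[2])/d[2]
E
python3 - <<'E'
from h import *
f=np.load('pics/a.npz');b=f['b'];e=f['e']
A=cv2.resize(b[250:350,270:420],None,fx=4,fy=4,interpolation=cv2.INTER_CUBIC)
B=cv2.resize(b[185:255,350:420],None,fx=5.714,fy=5.714,interpolation=cv2.INTER_CUBIC)[:400]
C=np.hstack([A,B[:, :]]) ;C=cv2.resize(C,(800,320));print(A.shape,B.shape)
cv2.imwrite('pics/crop.png',C)
cal=robot.calibration("side")
print('rod',ray(cal,310,266,.122));print('valve',ray(cal,390,202,.08))
E
```

```text
(400, 600, 3) (400, 400, 3)
rod [0.51694413 0.33152343 0.122     ]
valve [0.48053583 0.04701385 0.08      ]
```

View pics/crop.png

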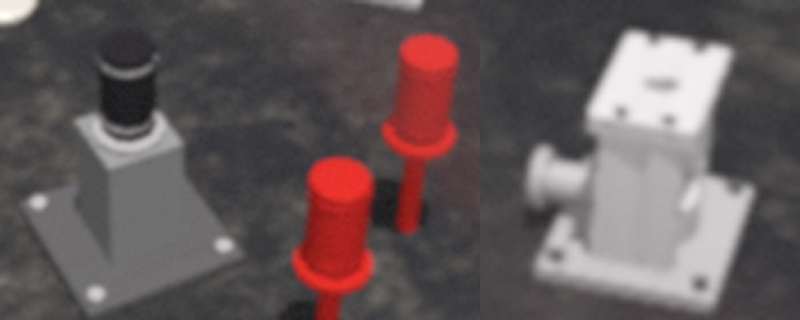

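The crop confirms it: a black handle on a grey stand, with its top at side (310,265.6), and the guard hole at (390,203). The red ones are decoys.

```bash
cat >> h.py <<'E'
from scipy.spatial.transform import Rotation as Ro
def to(p,s=None):
    s=s or robot.read_state();R=Ro.from_rotvec(s["orientation"]).as_matrix()
    print('t',round(s['t'],2),'tcp',s["tool_pos"].round(4),'axes z',R[:,2].round(4),'y',R[:,1].round(3),'f',s['force'].round(1),'open',s['opening'].round(4),'grip',s['gripper_force'])
    print('tool shift mm',(R.T@(np.array(p)-s["tool_pos"])*1000).round(1))
E
python3 - <<'E'
from h import *
cal=robot.calibration("side")
for p in((376,307),(403,269)):print('red',ray(cal,*p,.112).round(3))
# rod axis from side: tool at rod, TCP z .39
to([.517,.332,.39])
# where would wrist cam see rod from a pose offset
s=robot.read_state();E=robot.calibration("wrist")["extrinsics"]
R=Ro.from_rotvec(s["orientation"]).as_matrix();c=-E[:3,:3].T@E[:3,3]
print('cam in tool',(R.T@(c-s["tool_pos"])).round(4),(R.T@E[:3,:3].T).round(3))
E
```

```text
red [0.407 0.364 0.112]
red [0.395 0.273 0.112]Traceback (most recent call last):
  File "<stdin>", line 5, in <module>
  File "h.py", line 9, in to
    print('t',round(s['t'],2),'tcp',s["tool_pos"].round(4),'axes z',R[:,2].round(4),'y',R[:,1].round(3),'f',s['force'].round(1),'open',s['opening'].round(4),'grip',s['gripper_force'])
                                                                                                                                       ^^^^^^^^^^^^^^^^^^
AttributeError: 'float' object has no attribute 'round'
```

```bash
sed -i "s/s\['opening'\].round(4)/round(s['opening'],4)/" h.py; python3 - <<'E'
from h import *
to([.517,.332,.39])
s=robot.read_state();E=robot.calibration("wrist")["extrinsics"]
R=Ro.from_rotvec(s["orientation"]).as_matrix();c=-E[:3,:3].T@E[:3,3]
print('cam in tool',(R.T@(c-s["tool_pos"])).round(4),(R.T@E[:3,:3].T).round(3))
E
```

```text
t 0.1 tcp [0.2106 0.5616 0.4038] axes z [-8.0e-04 -1.6e-03 -1.0e+00] y [ 0.351  0.936 -0.002] f [ 0.1 -0.7 -0.2] open 0.0932 grip 0.0
tool shift mm [-367.5 -107.3   13.9]
cam in tool [0.0737 0.0015 0.0189] [[ 0.001 -0.965 -0.263]
 [ 1.     0.001  0.   ]
 [-0.    -0.263  0.965]]
```

Emit:
apply_moves([
  [[-15,-5,0],[0,0,0]],
  [[-30,-9,1],[0,0,0]],
  [[-38,-11,2],[0,0,0]],
  [[-38,-11,2],[0,0,0]],
  [[-38,-11,2],[0,0,0]],
  [[-38,-11,2],[0,0,0]],
  [[-38,-11,2],[0,0,0]],
  [[-38,-11,2],[0,0,0]],
  [[-38,-11,1],[0,0,0]],
  [[-30,-9,0],[0,0,0]],
  [[-18,-5,0],[0,0,0]],
  [[-8,-2,0],[0,0,0]],
], claw=1, newtons=25)

```text
t: 1.1
tool_pos: [0.5187, 0.3305, 0.39]
orientation: [-0.565, -3.09, 0.002]
force: [0.9, 0.8, -0.0]
opening: 0.0932
gripper_force: 0.0
```

```bash
python3 - <<'E'
from h import *
to([.517,.332,.39])
cal=robot.calibration("wrist");a,d=robot.read_camera("wrist")
np.savez('pics/w1.npz',a=a,d=d);cv2.imwrite('pics/w1.png',a)
E=cal["extrinsics"];p=E[:3,:3]@[.517,.332,.122]+E[:3,3];print('exp px',cal['cx']+cal['fx']*p[0]/p[2],cal['cy']+cal['fy']*p[1]/p[2])
import json;json.dump({k:np.array(v).tolist() for k,v in cal.items()},open('pics/w1.json','w'))
E
```

```text
t 1.1 tcp [0.5187 0.3305 0.39  ] axes z [-6.0e-04 -1.1e-03 -1.0e+00] y [ 0.354  0.935 -0.001] f [ 0.9  0.8 -0. ] open 0.0932 grip 0.0
tool shift mm [ 2.1  0.8 -0. ]
exp px 314.5163147031795 247.32666452503904
```

View pics/w1.png

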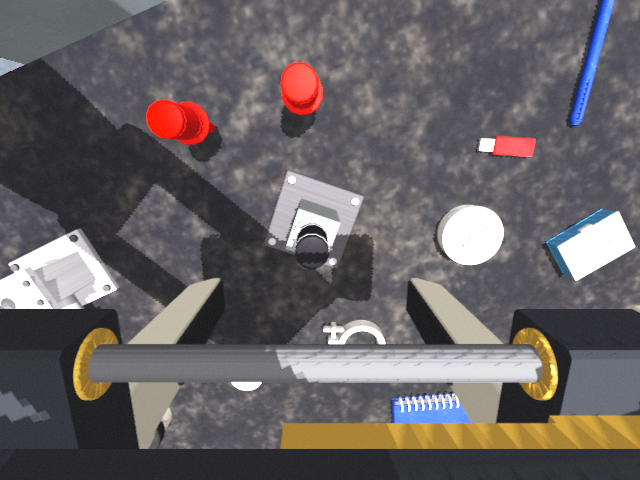

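The wrist view shows the handle top at about (313,252), red decoys at (170,118) and (300,88), and the fingers straddling the handle. I'll refine the handle position from depth.

```bash
python3 - <<'E'
from h import *
import json
f=np.load('pics/w1.npz');d=f['d'];cal={k:np.array(v) for k,v in json.load(open('pics/w1.json')).items()}
E=cal['extrinsics'];v,u=np.mgrid[200:300,270:360];z=d[200:300,270:360]
P=np.stack([(u-cal['cx'])/cal['fx']*z,(v-cal['cy'])/cal['fy']*z,z],-1)
W=(P-E[:3,3])@E[:3,:3]
for lo,hi in((.116,.128),(.064,.072)):
    m=((W[...,2]>lo)&(W[...,2]<hi)&(z>0)).astype(np.uint8)
    c=max(cv2.findContours(m,0,2)[0],key=cv2.contourArea)
    (x,y),r=cv2.minEnclosingCircle(c);print(m.sum(),(x+270,y+200),r,'W',ray(cal,x+270,y+200,(lo+hi)/2),W[m>0].mean(0))
to([*ray(cal,313,252,.122)[:2],.27])
E
```

```text
970 (312.3405990600586, 250.43324279785156) 17.81327247619629 W [0.51865844 0.329662   0.122     ] [0.51855514 0.32950034 0.12255353]
507 (313.0, 234.5) 30.1870174407959 W [0.51995249 0.32929969 0.068     ] [0.51167055 0.3323378  0.07057038]
t 1.15 tcp [0.5187 0.3307 0.3901] axes z [-4.e-04 -1.e-03 -1.e+00] y [ 0.354  0.935 -0.001] f [-0.8 -0.1  0.6] open 0.093 grip 0.0
tool shift mm [ -1.6  -0.4 120.1]
```

Emit:
apply_moves([
  [[0,-1,8],[0,0,0]],
  [[0,0,16],[0,0,0]],
  [[0,0,20],[0,0,0]],
  [[0,0,20],[0,0,0]],
  [[0,0,20],[0,0,0]],
  [[0,0,16],[0,0,0]],
  [[0,0,12],[0,0,0]],
  [[0,0,8],[0,0,0]],
  [[0,0,0],[0,0,0]],
  [[0,0,0],[0,0,0]],
])

```text
t: 1.98
tool_pos: [0.5159, 0.3323, 0.2708]
orientation: [-0.559, -3.091, 0.0]
force: [-0.1, -0.5, 0.3]
opening: 0.0929
gripper_force: 0.0
```

Emit:
apply_moves([
  [[0,0,0],[0,0,0]],
  [[0,0,0],[0,0,0]],
  [[0,0,0],[0,0,0]],
  [[0,0,0],[0,0,0]],
  [[0,0,0],[0,0,0]],
  [[0,0,0],[0,0,0]],
  [[0,0,0],[0,0,0]],
  [[0,0,0],[0,0,0]],
  [[0,0,0],[0,0,0]],
  [[0,0,0],[0,0,0]],
  [[0,0,0],[0,0,0]],
  [[0,0,0],[0,0,0]],
], claw=0, newtons=30)

```text
t: 2.98
tool_pos: [0.5162, 0.3313, 0.2708]
orientation: [-0.561, -3.091, 0.003]
force: [-2.0, -4.4, 3.5]
opening: 0.0256
gripper_force: 30.0
```

Emit:
apply_moves([
  [[0,0,-4],[0,0,0]],
  [[0,0,-8],[0,0,0]],
  [[0,0,-12],[0,0,0]],
  [[0,0,-14],[0,0,0]],
  [[0,0,-14],[0,0,0]],
  [[0,0,-14],[0,0,0]],
  [[0,0,-14],[0,0,0]],
  [[0,0,-14],[0,0,0]],
  [[0,0,-12],[0,0,0]],
  [[0,0,-8],[0,0,0]],
  [[0,0,-4],[0,0,0]],
  [[0,0,-2],[0,0,0]],
])

```text
t: 3.98
tool_pos: [0.5165, 0.332, 0.3917]
orientation: [0.56, 3.09, 0.001]
force: [0.1, 0.3, -1.0]
opening: 0.0257
gripper_force: 30.0
```

```bash
python3 - <<'E'
from h import *
to([.4805,.047,.39])
a,d=robot.read_camera("scene");np.savez('pics/s2.npz',a=a,d=d)
b,e=robot.read_camera("side")
to([.4805,.047,.39])
c1=a[140:300,160:340];c2=b[150:310,250:430]
cv2.imwrite('pics/c2.png',np.hstack([cv2.resize(c,(400,356),interpolation=cv2.INTER_CUBIC) for c in(c1,c2)]))
E
```

```text
t 3.98 tcp [0.5165 0.332  0.3917] axes z [ 1.1e-03  7.0e-04 -1.0e+00] y [0.351 0.936 0.001] f [ 0.1  0.3 -1. ] open 0.0257 grip 29.992501437664032
tool shift mm [ -66.3 -279.5    1.5]
t 4.08 tcp [0.5164 0.3318 0.3906] axes z [-3.e-04 -1.e-04 -1.e+00] y [ 0.351  0.936 -0.   ] f [-0.1 -0.  -1.4] open 0.0255 grip 29.992454051971436
tool shift mm [ -66.4 -279.3    0.6]
```

View pics/c2.png

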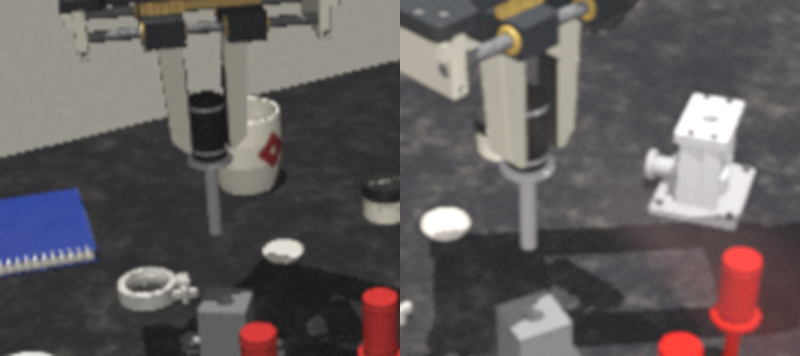

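Both views show the rod held free of the stand and about upright. The tip is at scene crop (214,233) and side crop (528,247). Next I'll triangulate the tip and refine the hole.

```bash
cat >> h.py <<'E'
def tri(c1,p1,c2,p2):
    M=[];
    for c,p in((c1,p1),(c2,p2)):
        K=np.array([[c['fx'],0,c['cx']],[0,c['fy'],c['cy']],[0,0,1]]);M.append(K@c['extrinsics'][:3])
    X=cv2.triangulatePoints(M[0],M[1],np.array(p1,float).reshape(2,1),np.array(p2,float).reshape(2,1)).ravel();X=X[:3]/X[3]
    return X.round(4),[(lambda h:(h[:2]/h[2]-p).round(1))(m@np.r_[X,1]) for m,p in zip(M,(p1,p2))]
def plate(cal,d,c=(.4805,.047),lo=.075,hi=.086):
    E=cal['extrinsics'];v,u=np.mgrid[:480,:640]
    P=np.stack([(u-cal['cx'])/cal['fx']*d,(v-cal['cy'])/cal['fy']*d,d],-1);W=(P-E[:3,3])@E[:3,:3]
    m=(abs(W[...,2]-(lo+hi)/2)<(hi-lo)/2)&(np.hypot(W[...,0]-c[0],W[...,1]-c[1])<.06)&(d>0)
    r=cv2.minAreaRect(W[m][:,:2].astype(np.float32)*1000);return m.sum(),r,W[m].mean(0).round(4)
E
python3 - <<'E'
from h import *
S,D=robot.calibration("scene"),robot.calibration("side")
print('tip',tri(S,(256.3,244.7),D,(307.6,261)))
# handle top / collar
print('collar',tri(S,(160+210/2.222,140+160/2.225),D,(250+128/2.222,150+172/2.225)))
print(plate(S,np.load('pics/s2.npz')['d']));print(plate(D,np.load('pics/a.npz')['e']))
print(tri(S,(393,237),D,(389.8,203.2)))
a=np.load('pics/s2.npz')['a'];cv2.imwrite('pics/v.png',np.hstack([cv2.resize(a[220:290,355:425],(400,400),interpolation=cv2.INTER_CUBIC),cv2.resize(np.load('pics/a.npz')['b'][185:255,350:420],(400,400),interpolation=cv2.INTER_CUBIC)]))
E
```

```text
tip (array([0.5214, 0.3296, 0.1293]), [array([-0.2,  0.4]), array([ 0.1, -0.5])])
collar (array([0.5201, 0.3297, 0.1896]), [array([-0.5,  1.2]), array([ 0.2, -1.8])])
(np.int64(473), ((480.2442932128906, 49.04413604736328), (48.21382522583008, 74.36923217773438), 3.0339629650115967), array([0.4776, 0.0517, 0.0806]))
(np.int64(497), ((482.18280029296875, 49.1320686340332), (44.47914505004883, 73.88191986083984), 4.56212854385376), array([0.4813, 0.053 , 0.0794]))
(array([0.4799, 0.0502, 0.0791]), [array([ 0. , -0.1]), array([-0. ,  0.1])])
```

View pics/v.png

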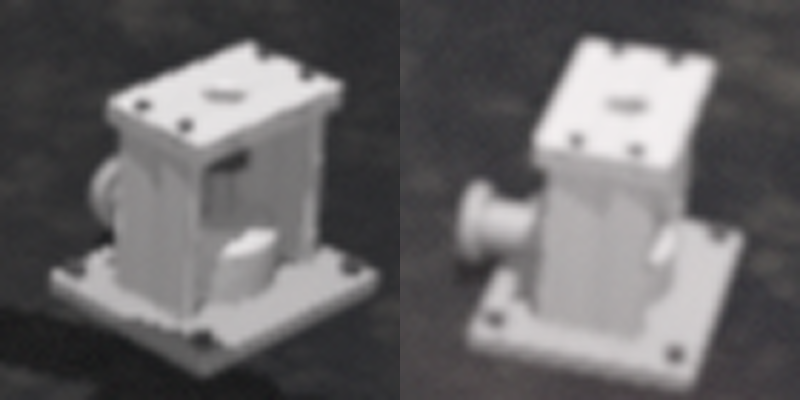

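The hole is at scene (394.5,236.8) and side (389.9,203.2). The plate's screws average to (394.4,235.6) and (389.6,202.2).

```bash
python3 - <<'E'
from h import *
S,D=robot.calibration("scene"),robot.calibration("side")
for p,q in(((394.5,236.8),(389.9,203.2)),((394.4,235.6),(389.6,202.2))):
  print(tri(S,p,D,q),ray(S,*p,.08),ray(D,*q,.08))
to([.481-.005,.0475+.0023,.38])
E
```

```text
(array([0.4809, 0.0455, 0.0771]), [array([-0.1,  0.2]), array([ 0. , -0.3])]) [0.47737815 0.04867193 0.08      ] [0.47943315 0.05131299 0.08      ]
(array([0.4817, 0.0453, 0.0792]), [array([-0.1,  0.3]), array([ 0. , -0.4])]) [0.48143645 0.04526432 0.08      ] [0.48101908 0.04802481 0.08      ]
t 4.08 tcp [0.5164 0.3318 0.3906] axes z [-3.e-04 -1.e-04 -1.e+00] y [ 0.351  0.936 -0.   ] f [-0.1 -0.  -1.4] open 0.0255 grip 29.992454051971436
tool shift mm [ -61.2 -278.2   10.6]
```

Emit:
apply_moves([
  [[-2,-10,0],[0,0,0]],
  [[-4,-20,0],[0,0,0]],
  [[-7,-30,0],[0,0,0]],
  [[-7,-34,0],[0,0,0]],
  [[-8,-36,0],[0,0,0]],
  [[-8,-36,0],[0,0,0]],
  [[-8,-36,0],[0,0,0]],
  [[-7,-32,0],[0,0,0]],
  [[-5,-24,0],[0,0,0]],
  [[-3,-14,2],[0,0,0]],
  [[-2,-6,4],[0,0,0]],
  [[0,0,4],[0,0,0]],
])

```text
t: 5.08
tool_pos: [0.4755, 0.0487, 0.3799]
orientation: [-0.564, -3.09, 0.001]
force: [0.5, -0.7, -0.9]
opening: 0.0255
gripper_force: 30.0
```

Emit:
apply_moves([
  [[0,0,0],[0,0,0]],
  [[0,0,0],[0,0,0]],
  [[0,0,0],[0,0,0]],
])

```text
t: 5.33
tool_pos: [0.4759, 0.051, 0.3805]
orientation: [-0.558, -3.091, -0.0]
force: [-0.5, -0.6, -1.7]
opening: 0.0256
gripper_force: 30.0
```

```bash
python3 - <<'E'
from h import *
to([.476,.0495,.38])
a,d=robot.read_camera("scene");b,e=robot.read_camera("side")
np.savez('pics/v3.npz',a=a,d=d,b=b,e=e)
cv2.imwrite('pics/v3.png',np.hstack([cv2.resize(a[160:280,340:440],(400,480),interpolation=cv2.INTER_CUBIC),cv2.resize(b[130:250,340:440],(400,480),interpolation=cv2.INTER_CUBIC)]))
E
```

```text
t 5.33 tcp [0.4759 0.051  0.3805] axes z [-6.e-04  2.e-04 -1.e+00] y [0.35  0.937 0.   ] f [-0.5 -0.6 -1.7] open 0.0256 grip 29.992569386959076
tool shift mm [-0.6 -1.4  0.5]
```

View pics/v3.png

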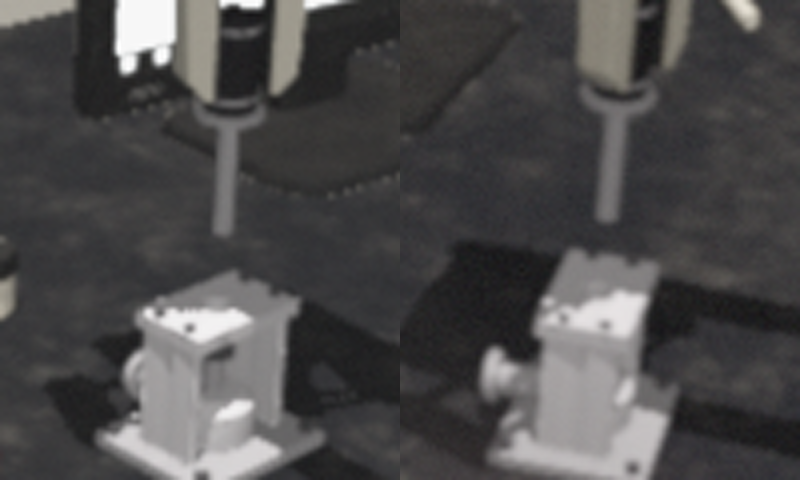

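The tip sits over the guard at scene crop (222,233), i.e. px (395.5,218.2), and side crop (605,218), i.e. px (391.2,184.5). I'll compare that with the hole.

```bash
python3 - <<'E'
from h import *
S,D=robot.calibration("scene"),robot.calibration("side")
print('tip',tri(S,(395.5,218.2),D,(391.2,184.5)), ray(S,395.5,218.2,.119),ray(D,391.2,184.5,.119))
print('collar',tri(S,(340+230/4,160+112/4),D,(340+217/4,130+97/4)))
R=Ro.from_rotvec(robot.read_state()["orientation"]).as_matrix()
print('per +1mm world x,y in tool',R.T[:, :2].round(2).tolist())
E
```

```text
tip (array([0.482 , 0.0449, 0.117 ]), [array([-0.1,  0.2]), array([ 0. , -0.3])]) [0.47961027 0.04696607 0.119     ] [0.48083644 0.04954883 0.119     ]
collar (array([0.4817, 0.045 , 0.1793]), [array([-0.2,  0.6]), array([ 0.1, -0.7])])
per +1mm world x,y in tool [[-0.94, 0.35], [0.35, 0.94], [0.0, 0.0]]
```

Emit:
apply_moves([
  [[0,0,4],[0,0,0]],
  [[0,0,8],[0,0,0]],
  [[0,0,8],[0,0,0]],
  [[0,0,6],[0,0,0]],
  [[0,0,4],[0,0,0]],
  [[0,0,2],[0,0,0]],
  [[0,0,0],[0,0,0]],
  [[0,0,0],[0,0,0]],
  [[0,0,0],[0,0,0]],
])

```text
t: 6.18
tool_pos: [0.476, 0.05, 0.3491]
orientation: [0.561, 3.091, 0.0]
force: [0.3, 0.0, -0.8]
opening: 0.0255
gripper_force: 30.0
```

```bash
python3 - <<'E'
from h import *
to([.476,.0495,.34])
a,d=robot.read_camera("scene");b,e=robot.read_camera("side")
to([.476,.0495,.34])
cv2.imwrite('pics/v4.png',np.hstack([cv2.resize(a[190:260,360:430],(400,400),interpolation=cv2.INTER_CUBIC),cv2.resize(b[160:230,360:430],(400,400),interpolation=cv2.INTER_CUBIC)]))
E
```

```text
t 6.18 tcp [0.476  0.05   0.3491] axes z [ 7.e-04 -0.e+00 -1.e+00] y [0.351 0.936 0.   ] f [ 0.3  0.  -0.8] open 0.0255 grip 29.992420971393585
tool shift mm [-0.2 -0.5  9.1]
t 6.28 tcp [0.476  0.0501 0.3492] axes z [ 8.e-04 -0.e+00 -1.e+00] y [0.351 0.936 0.   ] f [ 0.4 -0.4 -0.9] open 0.0254 grip 29.99252289533615
tool shift mm [-0.2 -0.5  9.2]
```

View pics/v4.png

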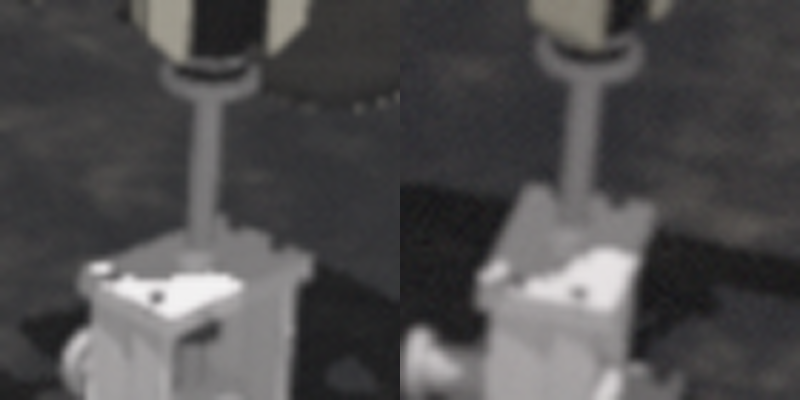

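The tip is about 8 mm above the hole. The rod axis meets the plate at scene crop (201,262) against the hole at (197,261), and at side crop (171,241) against (169,241). So the tip is about 1–1.5 mm too far toward −y. I'll correct by 1 mm and descend gently.

Emit:
apply_moves([
  [[0,1,0],[0,0,0]],
  [[0,0,1],[0,0,0]],
  [[0,0,2],[0,0,0]],
  [[0,0,2],[0,0,0]],
  [[0,0,2],[0,0,0]],
  [[0,0,2],[0,0,0]],
  [[0,0,1],[0,0,0]],
  [[0,0,0],[0,0,0]],
  [[0,0,0],[0,0,0]],
])

```text
t: 7.03
tool_pos: [0.4762, 0.051, 0.3386]
orientation: [-0.561, -3.091, 0.0]
force: [-0.6, 0.2, -1.8]
opening: 0.0256
gripper_force: 30.0
```

Emit:
apply_moves([
  [[0,0,1],[0,0,0]],
  [[0,0,2],[0,0,0]],
  [[0,0,2],[0,0,0]],
  [[0,0,2],[0,0,0]],
  [[0,0,2],[0,0,0]],
  [[0,0,1],[0,0,0]],
  [[0,0,0],[0,0,0]],
  [[0,0,0],[0,0,0]],
])

```text
t: 7.7
tool_pos: [0.4762, 0.051, 0.3286]
orientation: [-0.561, -3.091, 0.0]
force: [-0.3, -0.1, -1.2]
opening: 0.0251
gripper_force: 30.0
```

Emit:
apply_moves([
  [[0,0,1],[0,0,0]],
  [[0,0,2],[0,0,0]],
  [[0,0,2],[0,0,0]],
  [[0,0,2],[0,0,0]],
  [[0,0,1],[0,0,0]],
  [[0,0,0],[0,0,0]],
  [[0,0,0],[0,0,0]],
  [[0,0,0],[0,0,0]],
])

```text
t: 8.37
tool_pos: [0.4763, 0.051, 0.3208]
orientation: [0.561, 3.091, -0.0]
force: [0.5, -0.2, -1.4]
opening: 0.0255
gripper_force: 30.0
```

Emit:
apply_moves([
  [[0,0,1],[0,0,0]],
  [[0,0,1],[0,0,0]],
  [[0,0,1],[0,0,0]],
  [[0,0,0],[0,0,0]],
  [[0,0,0],[0,0,0]],
  [[0,0,0],[0,0,0]],
])

```text
t: 8.87
tool_pos: [0.4763, 0.051, 0.318]
orientation: [0.561, 3.091, 0.0]
force: [0.0, -0.3, 2.4]
opening: 0.0258
gripper_force: 30.0
```

Emit:
apply_moves([
  [[0,0,1],[0,0,0]],
  [[0,0,1],[0,0,0]],
  [[0,0,1],[0,0,0]],
  [[0,0,1],[0,0,0]],
  [[0,0,1],[0,0,0]],
  [[0,0,1],[0,0,0]],
  [[0,0,0],[0,0,0]],
  [[0,0,0],[0,0,0]],
  [[0,0,0],[0,0,0]],
  [[0,0,0],[0,0,0]],
])

```text
t: 9.7
tool_pos: [0.4763, 0.051, 0.3119]
orientation: [0.56, 3.091, 0.0]
force: [-0.8, 0.0, 4.7]
opening: 0.0253
gripper_force: 30.0
```

```bash
python3 - <<'E'
from h import *
F=[];Z=[]
for i in range(5):
    a,d=robot.read_camera("scene");s=robot.read_state();F.append(s['force'][2]);Z.append(s['tool_pos'][2])
print(np.mean(F),np.std(F),np.mean(Z),s['gripper_force'],s['force'])
b,e=robot.read_camera("side")
cv2.imwrite('pics/v5.png',np.hstack([cv2.resize(a[190:280,360:430],(400,514),interpolation=cv2.INTER_CUBIC),cv2.resize(b[160:250,360:430],(400,514),interpolation=cv2.INTER_CUBIC)]))
E
```

```text
5.7595351187366814 0.13100969284320024 0.3118963656431262 29.997325837612152 [-0.0742102  -0.19154592  5.65951448]
```

View pics/v5.png

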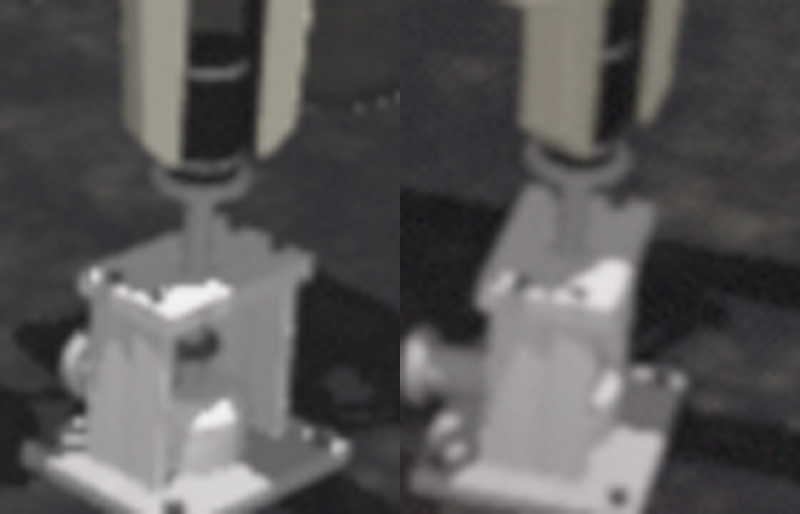

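The rod is through the hole and the cap is visibly pressed (scene crop (200,345)). The force of about 7 N matches roughly 7–8 mm, so I'll hold.

Emit:
apply_moves([
  [[0,0,0.3],[0,0,0]],
  [[0,0,0],[0,0,0]],
  [[0,0,0],[0,0,0]],
  [[0,0,0],[0,0,0]],
  [[0,0,0],[0,0,0]],
  [[0,0,0],[0,0,0]],
  [[0,0,0],[0,0,0]],
  [[0,0,0],[0,0,0]],
  [[0,0,0],[0,0,0]],
  [[0,0,0],[0,0,0]],
  [[0,0,0],[0,0,0]],
  [[0,0,0],[0,0,0]],
])

```text
t: 11.0
tool_pos: [0.4763, 0.051, 0.3116]
orientation: [0.561, 3.091, 0.0]
force: [-0.2, 1.1, 5.2]
opening: 0.0254
gripper_force: 30.0
```

Emit:
apply_moves([
  [[0,0,0],[0,0,0]],
  [[0,0,0],[0,0,0]],
  [[0,0,0],[0,0,0]],
  [[0,0,0],[0,0,0]],
  [[0,0,0],[0,0,0]],
  [[0,0,0],[0,0,0]],
  [[0,0,0],[0,0,0]],
  [[0,0,0],[0,0,0]],
  [[0,0,0],[0,0,0]],
  [[0,0,0],[0,0,0]],
  [[0,0,0],[0,0,0]],
  [[0,0,0],[0,0,0]],
])

```text
t: 12.0
tool_pos: [0.4763, 0.051, 0.3116]
orientation: [0.561, 3.091, 0.0]
force: [0.2, 1.0, 4.6]
opening: 0.0255
gripper_force: 30.0
```

Emit:
apply_moves([
  [[0,0,0],[0,0,0]],
  [[0,0,0],[0,0,0]],
  [[0,0,0],[0,0,0]],
  [[0,0,0],[0,0,0]],
  [[0,0,0],[0,0,0]],
  [[0,0,0],[0,0,0]],
  [[0,0,0],[0,0,0]],
  [[0,0,0],[0,0,0]],
  [[0,0,0],[0,0,0]],
  [[0,0,0],[0,0,0]],
  [[0,0,0],[0,0,0]],
  [[0,0,0],[0,0,0]],
])

```text
t: 13.0
tool_pos: [0.4763, 0.051, 0.3116]
orientation: [0.561, 3.091, 0.0]
force: [-0.6, -0.7, 5.1]
opening: 0.0257
gripper_force: 30.0
```

Emit:
apply_moves([
  [[0,0,0],[0,0,0]],
  [[0,0,0],[0,0,0]],
  [[0,0,0],[0,0,0]],
  [[0,0,0],[0,0,0]],
  [[0,0,0],[0,0,0]],
  [[0,0,0],[0,0,0]],
  [[0,0,0],[0,0,0]],
  [[0,0,0],[0,0,0]],
  [[0,0,0],[0,0,0]],
  [[0,0,0],[0,0,0]],
  [[0,0,0],[0,0,0]],
  [[0,0,0],[0,0,0]],
])

```text
t: 14.0
tool_pos: [0.4763, 0.051, 0.3116]
orientation: [0.561, 3.091, 0.0]
force: [0.0, 0.2, 5.1]
opening: 0.0254
gripper_force: 30.0
```

```bash
python3 -c "
from plant import robot
print(robot.close_job())"
```

```text
the job is handed in; nothing more can be done
None
```

I handed the job in at about t = 14 s, with the rod still gripped at 30 N and its tip through the guard hole. It had held the stem still for over 3 s at an estimated 7–8 mm, judged from spring force and tool height. No verdict came back.

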